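# Reset the sprung ejector plate of a gluing jig with the hand tamper

## Task

Take the hand tamper by its wooden handle and press the jig's sprung ejector plate squarely down, firmly but without ramming it, until it bottoms out level on its stops and both side catches have snapped over it; hold it there a moment. Then lift the tamper off and stand it upright on the bench again, clear of the jig. Push the plate only with the tamper, and leave the glue bottle, the mug and the loose wood block where they are.

Things in the scene. Friction and masses are not known exactly. Their poses are not given: they have to be found in the camera images.
- tamper: Hand tamper standing upright on the bench left or right of the jig, 126 mm tall, 0.3 kg. Origin: centre of its flat underside; z up. Round steel foot 44 mm in diameter, 12 mm thick; stem 16 mm; wooden handle with flat sides from z = 72 to 126 mm, 42 mm along its x and 26 mm along its y (grip across the 26 mm).
- jig: Jig fixed to the bench, 120 x 166 mm (x, y). Origin: centre of its underside on the bench; z up. In its middle an open square pocket 74 mm wide, rim 56 mm high, holds the plate. Dark catch housings at its +y and -y ends, up to 64 mm high. The catches and the stops under the plate are set together to a height that differs each time (by 14 mm) and is not measured: feel for the bottom.
- plate: Square steel ejector plate 70x70x12 mm, loose in the jig's pocket (2 mm free all round). Origin: centre of its underside. Raised, its top is 54 mm above the bench; a 36 mm wide spring head under its middle pushes up 5 N, 7 to 10 N at the bottom. 6 to 20 mm down the catches snap over it; firm rubber stops 2.5 mm lower: force then climbs steeply; 15 to 22 N, held, is right, over 30 N is ramming.
- catch_a (a joint): Sprung catch at the jig's +y end, slide in m: about 0.005 while its 14 mm wide nose is pushed back by the raised plate's edge; 0 when snapped in over the plate, its tip then 30 mm from the jig's centre, so a foot more than 7 mm off centre along the jig's y is in its way. Released with both catches in, the plate rises 2.5 mm and stays; otherwise it springs up.
- catch_b (a joint): The same for the catch at the jig's -y end.
- glue_bottle: White glue bottle with a red nozzle, 62 mm wide, 205 mm tall, standing on the bench on the other side of the jig from the tamper; origin: centre of its underside. Bystander.
- tea_mug: White mug, 92 x 126 x 95 mm, on the right; origin: centre of its underside. Bystander.
- block_16: Loose wood block 60 x 133 x 26 mm lying near the bench's front edge; origin: centre of its underside. Bystander.
Mind the look-alikes: they are no part of the job. Several things have the shape of the plate; the one meant has the colours described above.

How it is judged:
By the outcome, as a careful person would: the job done as asked, in the order asked, and still so for the second after the job is handed in, with the robot touching nothing.
It also fails if it takes over 64 s, if anything falls off the work surface, if the arm or the gripper's body presses on something with over 40 N, if the wrist force passes 120 N, or if a joint passes its speed limit or range.

## Robot

A 6-joint arm with a two-finger parallel gripper is mounted at the origin on a cart in front of the work surface, level with it; the furniture and walls round the work are solid. World frame = base frame: x ahead of the robot, y to its left, z up, the work surface at z = 0. Lengths are in m, angles in rad, forces in N, time in s.
With the tool pointing down it reaches from about 0.35 to 0.725 m from the base axis. Payload 6 kg.
Tool frame: the origin (TCP) lies between the finger pads; the fingertips stand 19 mm ahead of it and the grasp point (between the pads) is the TCP; y points along the fingers, z is the direction in which the jaws open and shut, and the axes are right-handed (so a half turn about y gives the same grasp; the last joint's range is limited). The gripper opens to 85 mm and grips with 20 to 120 N. Pads are 22 mm wide; open, the fingers measure 114 mm over their backs; the gripper's body (76 mm by 85 mm) begins 54 mm behind the grasp point. The pads swing forward as they close: fully open they stand 13 mm farther back than shut.
Start: joints at [1.528, 0.04, 0.085, 0, -1.615, -0.334], TCP at [0.221, 0.558, 0.25] pointing down, gripper open.
Joint ranges: [-2.56, 2.56], [-1.29, 2.01], [-1.08, 1.49], [-3.29, 1.98], [-2.81, -0.18], [-2.99, 2.99]. Speed limits (rad/s): [2.57, 2.57, 3.01, 3.14, 3.14, 3.14].

## Interface

Orientations are given as a unit quaternion [x, y, z, w].
In Python, from station import r gives the robot as it stands. The module is installed in compiled form; this text tells all that it offers.
- The arm moves only by the tool arm_command, never from a script. Its argument "motion" is a list that holds one entry, the list of rows, each a list of 4 numbers: the shift along the world's x, y, z in cm, then the turn about the world's z in rad. A call has 1 to 8 rows; each row is the pose to reach, as a shift and turn from the pose commanded when the call began; what a row does not reach only later rows make up. A row lasts 1/12 s, in which the tool goes at most 41.7 mm and 7.16 degrees, less where a joint would pass 70% of its speed; a pose out of reach is approached as far as the arm can. A call with a gripper value outside its range is refused whole. "gripper" is the closure in counts, from 0 (fully open) to 255 (shut), set as the call begins (left out, the last holds). The fingers move at their own pace and stop on an object; the grip force is fixed at half the most. Time passes only in rows, so rows that repeat a pose let the fingers close. It gives the time, the measured TCP pose, the force and the opening at its end, in the units of the state.
- r.state(): the state, without advancing time (a new reading comes with each control period).
- r.capture(name): name is "scene" or "top" or "wrist"; returns (picture, depth): 480x640x3 uint8, red, green, blue; 480x640 float32, m along the optical axis (not along the pixel's ray), 0 where there is no reading.
- r.get_calibration(name): a dict with "mtx" (3x3 intrinsics, pixels), "rvec" (rotation vector, rad) and "tvec" (3), from world to camera coordinates, as OpenCV has them. Camera axes: x right, y down, z forward; pixel columns grow to the right and rows downward; lengths in m; the calibration is good to about 2 mm. A picture is of the moment at which its call begins: read the wrist's pose just before it. get_calibration takes no time and is no camera call; for the wrist camera it gives the pose at the moment of the call.
- r.close_job(): hands the job in, once; it reports no verdict.
The state is a dict: "clock": time; "qpos": joint angles; "dq": joint speeds; "joint_efforts": joint torques, N m; "tool_pos": TCP position; "ee_rot": TCP orientation; "wrist_force": force on the tool from outside, world axes, zero at the start; "torque": the same for the moment, N m; "grip_width": finger opening in m.
Only numpy, scipy, OpenCV 4.12 (cv2) and the standard library are available. Lean on these libraries where they do the work, as an engineer would, in place of code of your own. Each camera call takes 0.05 s, during which the arm holds its last target.

## Working session

There is one attempt and no reset: what is moved stays moved. The work goes in short steps, Python scripts to look and compute and a tool call to move; the robot and the scene stay as the last step left them, time stands still between calls to the robot, and variables do not carry over. Pictures are saved under pics/ and viewed, and the job is handed in when it is done.

Besides the shell and the picture viewer there is one more tool, called after ">>>" as name(argument=value, ...), one argument or row to a line, values as JSON. arm_command: Moves the arm, as the interface text tells. Its arguments: {"type":"object","properties":{"motion":{"type":"array","items":{"type":"array","items":{"type":"array","items":{"type":"number"}}}},"gripper":{"type":"number"}},"required":["motion"]}

```bash
mkdir -p pics
cat > h.py <<'E'
import numpy as np,cv2
from station import r
def cap(n,tag):
    cal=r.get_calibration(n); im,d=r.capture(n)
    cv2.imwrite(f'pics/{tag}.png',cv2.cvtColor(im,cv2.COLOR_RGB2BGR)); np.savez(f'pics/{tag}.npz',im=im,d=d,**{k:np.array(cal[k]) for k in('mtx','rvec','tvec')})
def load(tag): return np.load(f'pics/{tag}.npz')
def ray(c,u,v,z):
    R=cv2.Rodrigues(c['rvec'].astype(float))[0]; K=c['mtx']; t=c['tvec'].reshape(3)
    o=-R.T@t; d=R.T@np.linalg.inv(K)@np.array([u,v,1.]); return o+d*(z-o[2])/d[2]
def pts(c):
    R=cv2.Rodrigues(c['rvec'].astype(float))[0]; K=c['mtx']; t=c['tvec'].reshape(3)
    v,u=np.mgrid[:480,:640]; p=np.stack([(u-K[0,2])/K[0,0],(v-K[1,2])/K[1,1],np.ones_like(u)],-1)*c['d'][...,None]
    return (p-t)@R
E
python3 -c "
from h import *
print(r.state())
cap('scene','s0');cap('top','t0')
for n in('s0','t0'):
  c=load(n);print(c['mtx'],c['rvec'],c['tvec'])"
```

```text
{'clock': 0.0, 'qpos': array([ 1.52767055e+00,  4.08060983e-02,  8.37899765e-02, -4.36860910e-04,
       -1.61547371e+00, -3.33711312e-01]), 'dq': array([-1.83807869e-03,  8.57122649e-05,  2.42668790e-04,  7.76565657e-04,
        1.54702095e-03, -2.07293062e-03]), 'joint_efforts': array([-1.97994236e-04, -3.68207824e+01,  3.47404933e+01,  6.93262294e+00,
       -5.58133077e-03,  7.37612936e-06]), 'tool_pos': array([0.22060413, 0.5576608 , 0.24927585]), 'ee_rot': array([-0.13237241, -0.6939784 ,  0.69520796,  0.1325044 ]), 'wrist_force': array([-0.67756913,  0.10117962, -0.78997186]), 'torque': array([-0.01756395, -0.04044967,  0.00077109]), 'grip_width': 0.08517054878905365}
[[467.41794179   0.         327.87645753]
 [  0.         467.41794179 236.33853061]
 [  0.           0.           1.        ]] [ 2.2950435  -0.85065124  0.3101757 ] [-0.35755084  0.37882164  0.58213488]
[[615.56958782   0.         322.58863801]
 [  0.         615.56958782 235.84566331]
 [  0.           0.           1.        ]] [ 2.17797633 -2.20344001  0.06190118] [0.11270799 0.55821457 1.46532337]
```

View pics/s0.png

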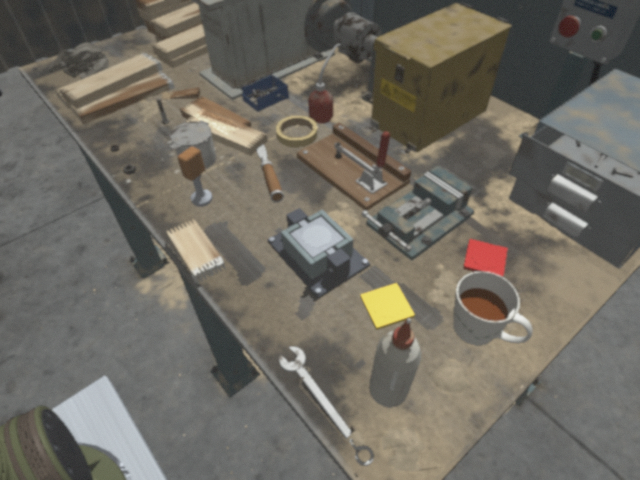

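View pics/t0.png

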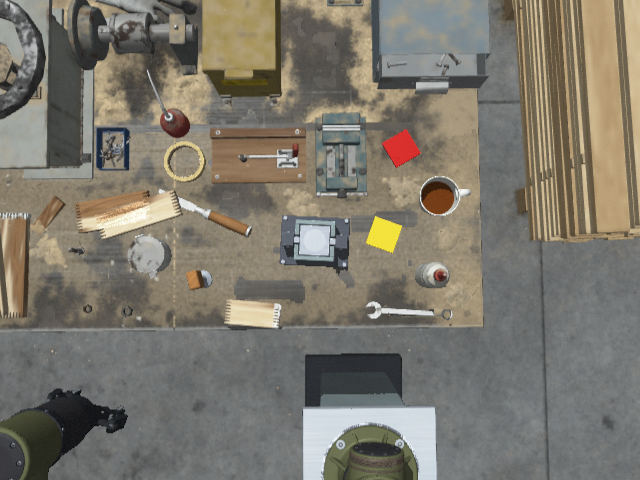

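The top view shows the tamper at (200,279), with its wooden handle leaning left by perspective. The jig is at (315,242) with the light plate in its pocket. The glue bottle is at (433,274), the mug at (440,196) and the block at (253,313).

Plate candidates are the steel plate in the jig (315,241), the yellow square (384,235) and the red square (401,148). I choose the steel one in the jig. For the tamper, the only other wooden-handled item is the tool at (230,222), which lies flat, so it is not the tamper. Next I measure and take a close crop.

```bash
python3 -c "
from h import *
for n,b in(('t0',[(180,260,220,295),(270,205,360,280)]),('s0',[(170,140,225,215),(260,200,375,300)])):
  c=load(n);P=pts(c)
  ims=[cv2.resize(cv2.cvtColor(c['im'][y0:y1,x0:x1],cv2.COLOR_RGB2BGR),(390,390*(y1-y0)//(x1-x0)),interpolation=cv2.INTER_CUBIC) for x0,y0,x1,y1 in b]
  H=max(i.shape[0] for i in ims); ims=[cv2.copyMakeBorder(i,0,H-i.shape[0],0,10,0) for i in ims]
  o=np.hstack(ims); s=min(1,600/o.shape[0]); cv2.imwrite(f'pics/crop_{n}.png',cv2.resize(o,None,fx=s,fy=s))
  x0,y0,x1,y1=b[0];Q=P[y0:y1,x0:x1].reshape(-1,3)
  for lo,hi in((.118,.14),(.08,.118),(.006,.02)):
    q=Q[(Q[:,2]>lo)&(Q[:,2]<hi)]
    if len(q):print(n,lo,len(q),q.mean(0).round(4),q.min(0).round(4),q.max(0).round(4),cv2.minAreaRect((q[:,:2]*1000).astype(np.float32)))
  x0,y0,x1,y1=b[1];Q=P[y0:y1,x0:x1].reshape(-1,3)
  for lo,hi in((.052,.0545),(.0545,.06),(.06,.07),(.045,.07)):
    q=Q[(Q[:,2]>lo)&(Q[:,2]<hi)]
    if len(q):print(n,lo,len(q),q.mean(0).round(4),np.median(q,0),cv2.minAreaRect((q[:,:2]*1000).astype(np.float32)))
"
```

```text
t0 0.118 219 [0.4597 0.3953 0.1254] [0.4382 0.3798 0.1182] [0.4804 0.4122 0.1324] ((459.662109375, 395.93377685546875), (41.709068298339844, 26.287126541137695), 14.034912109375)
t0 0.08 62 [0.4604 0.3846 0.1   ] [0.4375 0.3796 0.0802] [0.4804 0.399  0.1179] ((458.5455017089844, 388.1292419433594), (18.564041137695312, 43.51018142700195), 85.83773803710938)
t0 0.006 314 [0.4642 0.3978 0.0102] [0.4227 0.357  0.006 ] [0.5055 0.4519 0.0199] ((464.0462341308594, 404.4888916015625), (95.4666976928711, 82.0537338256836), 89.469482421875)
t0 0.052 489 [0.5468 0.1249 0.0533] [0.54743457 0.12397994 0.05331952] ((548.662841796875, 125.56438446044922), (152.15914916992188, 93.94178771972656), 86.60191345214844)
t0 0.0545 838 [0.5483 0.1277 0.0567] [0.54766841 0.12817705 0.05659787] ((548.4945068359375, 126.19002532958984), (153.54214477539062, 93.52256774902344), 86.20836639404297)
t0 0.06 88 [0.5501 0.1275 0.0612] [0.55252748 0.13420906 0.06092279] ((547.4301147460938, 127.09120178222656), (149.36749267578125, 91.84345245361328), 84.60405731201172)
t0 0.045 1809 [0.5486 0.1269 0.0546] [0.54834
[... 621 characters left out ...]
869506835938, 118.90985870361328), 57.22940444946289)
s0 0.052 805 [0.549  0.125  0.0536] [0.54847088 0.12499376 0.05367612] ((551.638916015625, 127.3577651977539), (156.30238342285156, 95.02166748046875), 86.34104919433594)
s0 0.0545 1671 [0.5504 0.1228 0.0561] [0.55023856 0.1217576  0.05590535] ((550.7936401367188, 126.27490997314453), (154.89976501464844, 94.93382263183594), 87.41146087646484)
s0 0.06 1 [0.5017 0.0825 0.0601] [0.50167739 0.08251615 0.06006719] ((501.6773986816406, 82.51615142822266), (0.0, 0.0), 0.0)
s0 0.045 2850 [0.551  0.1221 0.0544] [0.54919805 0.12014046 0.05489776] ((566.6333618164062, 111.21492004394531), (138.94427490234375, 171.5567169189453), 49.761680603027344)
```

View pics/crop_t0.png

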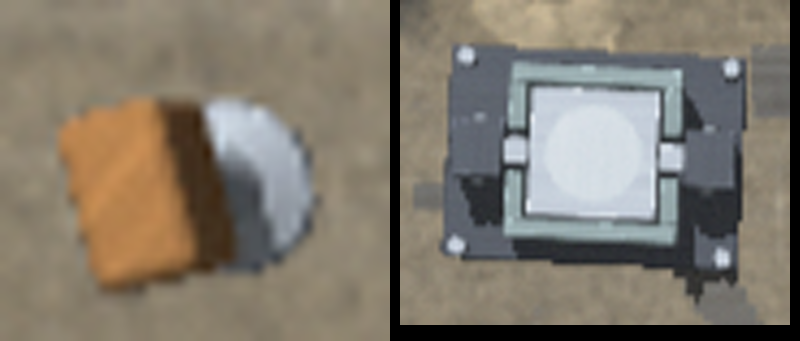

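View pics/crop_s0.png

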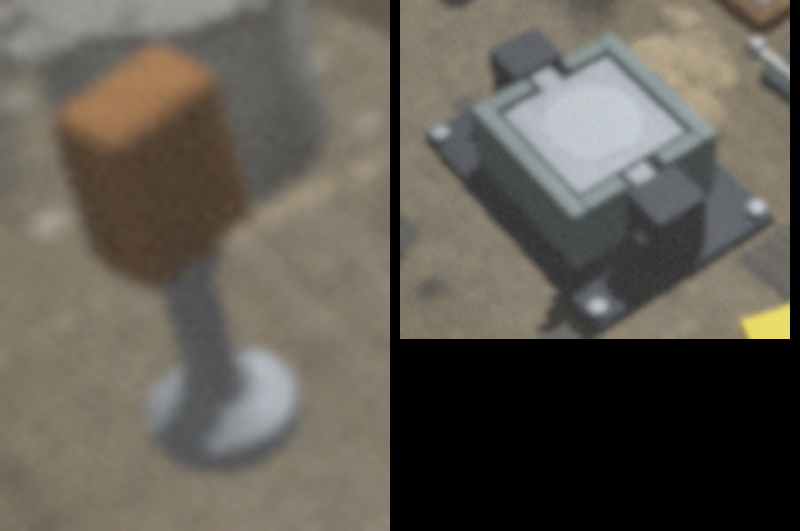

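The crops confirm both: a wooden block handle on a stem with a steel foot, and a light steel plate inside the greenish pocket with both noses pushed back at its edges. Next I refine the centres by contours in both views.

```bash
python3 -c "
from h import *
from scipy.spatial.transform import Rotation as Ro
M=Ro.from_quat(r.state()['ee_rot']).as_matrix();print('tool y',M[:,1],'jaw',M[:,2],np.degrees(np.arctan2(M[1,2],M[0,2])))
for n,b in(('t0',(270,205,360,280)),('s0',(260,200,375,300))):
  c=load(n);x0,y0,x1,y1=b;im=c['im'][y0:y1,x0:x1].astype(int)
  sub=c['im'][y0:y1,x0:x1];hsv=cv2.cvtColor(sub,cv2.COLOR_RGB2HSV)
  for th in (150,165,180):
    m=((hsv[...,2]>th)&(hsv[...,1]<45)).astype(np.uint8);m=cv2.morphologyEx(m,cv2.MORPH_OPEN,np.ones((5,5)))
    k,l,s,ce=cv2.connectedComponentsWithStats(m);i=1+np.argmax(s[1:,4])
    cn=max(cv2.findContours((l==i).astype(np.uint8),0,1)[0],key=cv2.contourArea)[:,0]+[x0,y0]
    w=np.array([ray(c,u,v,.054)[:2]*1000 for u,v in cn],np.float32);print(n,th,s[i],ray(c,*(ce[i]+[x0,y0]),.054).round(4),cv2.minAreaRect(w))
for n,b in(('t0',(180,260,220,295)),('s0',(170,140,225,215))):
  c=load(n);x0,y0,x1,y1=b;sub=c['im'][y0:y1,x0:x1];hsv=cv2.cvtColor(sub,cv2.COLOR_RGB2HSV)
  m=((hsv[...,1]>100)&(hsv[...,0]<20)&(hsv[...,2]>150)).astype(np.uint8)
  k,l,s,ce=cv2.connectedComponentsWithStats(m);i=1+np.argmax(s[1:,4])
  cn=max(cv2.findContours((l==i).astype(np.uint8),0,1)[0],key=cv2.contourArea)[:,0]+[x0,y0]
  w=np.array([ray(c,u,v,.126)[:2]*1000 for u,v in cn],np.float32);print(n,s[i],ray(c,*(ce[i]+[x0,y0]),.126).round(4),cv2.minAreaRect(w))
"
```

```text
tool y [-4.66501832e-04 -1.49167632e-03 -9.99998779e-01] jaw [-0.36799047 -0.92982826  0.00155867] -111.5917649065687
t0 150 [ 29  20  31  30 869] [0.5485 0.1264 0.054 ] ((548.2725830078125, 126.2988052368164), (69.18807983398438, 68.96036529541016), 86.45545196533203)
t0 165 [ 29  20  31  30 859] [0.5485 0.1262 0.054 ] ((548.41845703125, 126.18974304199219), (68.73628997802734, 68.54715728759766), 86.86447143554688)
t0 180 [ 30  20  30  30 837] [0.5484 0.1262 0.054 ] ((548.966796875, 125.24690246582031), (68.07264709472656, 68.11168670654297), 89.3030776977539)
s0 150 [  33   18   49   38 1177] [0.5515 0.1253 0.054 ] ((552.261962890625, 126.70838928222656), (93.46714782714844, 69.16435241699219), 87.55059814453125)
s0 165 [  34   19   47   36 1054] [0.5516 0.1255 0.054 ] ((552.3203125, 128.6815185546875), (72.56623840332031, 67.43695831298828), 85.6786880493164)
s0 180 [ 35  20  45  35 982] [0.5516 0.1255 0.054 ] ((552.793212890625, 129.24649047851562), (71.46231842041016, 66.03135681152344), 86.48750305175781)
t0 [  6  10  13  19 172] [0.4607 0.3969 0.126 ] ((460.5673522949219, 396.75927734375), (37.73271179199219, 22.589069366455078), 13.388031959533691)
s0 [ 10   7  18  12 104] [0.4638 0.3964 0.126 ] ((463.5880126953125, 396.0588073730469), (32.2567024230957, 18.33721351623535), 12.401991844177246)
```

The plate is at about (0.5495, 0.126), 69 mm square, yaw −3.5°. The tamper is at about (0.461, 0.396), yaw +14°. Both views agree on the tamper-to-plate offset: (+8.8, −27.1) cm. Now I move above the tamper, with the jaws turned +0.63 rad.

>>> arm_command(
  motion=[
    [[2, -1.4, 0, 0.06], [6, -4, 0, 0.17], [10, -6.8, 0, 0.29], [14, -9.5, 0, 0.4], [18, -12.2, 0, 0.51], [22, -14.8, 0, 0.6], [24, -16.2, 0, 0.63], [24, -16.2, 0, 0.63]],
  ],
  gripper=0,
)

```text
clock: 0.77
tool_pos: [0.4638, 0.3928, 0.2497]
ee_rot: [0.089, -0.701, 0.702, -0.089]
wrist_force: [-0.0, -0.1, -0.7]
grip_width: 0.0853
```

```bash
python3 -c "
from h import *
from scipy.spatial.transform import Rotation as Ro
s=r.state();M=Ro.from_quat(s['ee_rot']).as_matrix();print(s['clock'],s['tool_pos'],np.degrees(np.arctan2(M[1,2],M[0,2])),s['wrist_force'])
cap('wrist','w0')
c=load('w0');P=pts(c);m=(P[...,2]>.12)&(P[...,2]<.135)&(c['d']>0)&(abs(P[...,0]-.46)<.05)&(abs(P[...,1]-.396)<.05)
q=P[m];print(len(q),q.mean(0),cv2.minAreaRect((q[:,:2]*1000).astype(np.float32)))
"
```

```text
0.7667 [0.46378418 0.39276727 0.24970974] -75.5712504697053 [-0.02628764 -0.12144161 -0.71692826]
2221 [0.46400515 0.3967115  0.12476424] ((462.7637023925781, 396.296875), (41.65522766113281, 25.695934295654297), 13.229727745056152)
```

View pics/w0.png

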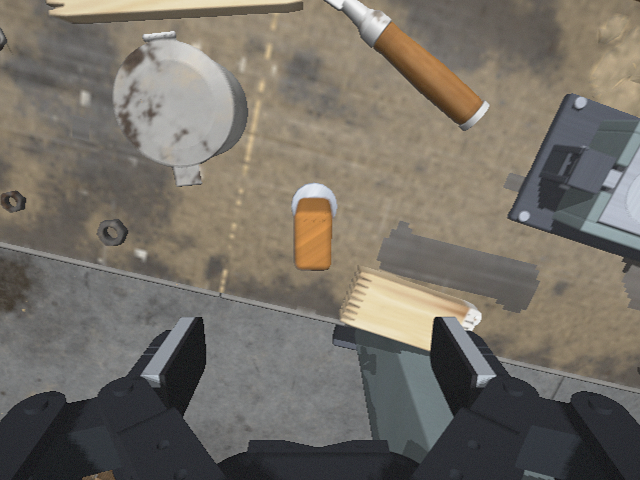

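The wrist view shows the handle top at (312,233), centred between the jaws. It measures (0.462, 0.3965), 41.7 x 25.7 mm, height 0.125, which matches the description. Descending now.

>>> arm_command(
  motion=[
    [[0.1, 0.1, -2, 0], [0.1, 0.1, -5, 0], [0.1, 0.1, -8, 0], [0.1, 0.1, -11, 0], [0.1, 0.1, -13.5, 0], [0.1, 0.1, -14.6, 0], [0.1, 0.1, -14.6, 0], [0.1, 0.1, -14.6, 0]],
  ],
  gripper=0,
)

```text
clock: 1.48
tool_pos: [0.462, 0.397, 0.1049]
ee_rot: [0.089, -0.701, 0.702, -0.09]
wrist_force: [0.4, 0.2, 0.8]
grip_width: 0.0856
```

```bash
python3 -c "
from h import *
cap('wrist','w1');cap('scene','s1');print(r.state()['tool_pos'])"
```

```text
[0.46253281 0.39776957 0.10674128]
```

View pics/w1.png

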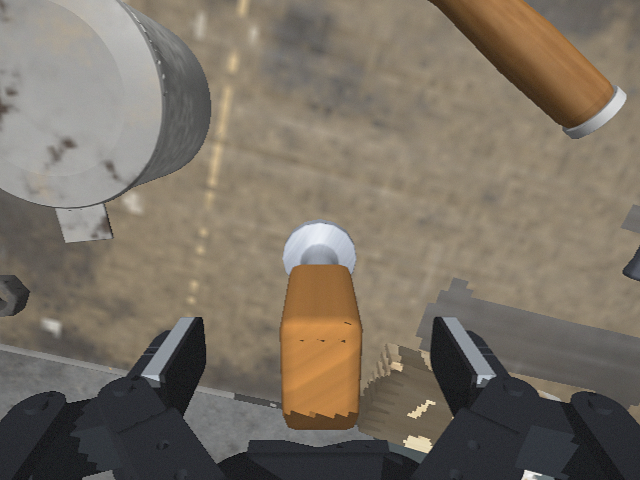

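View pics/s1.png

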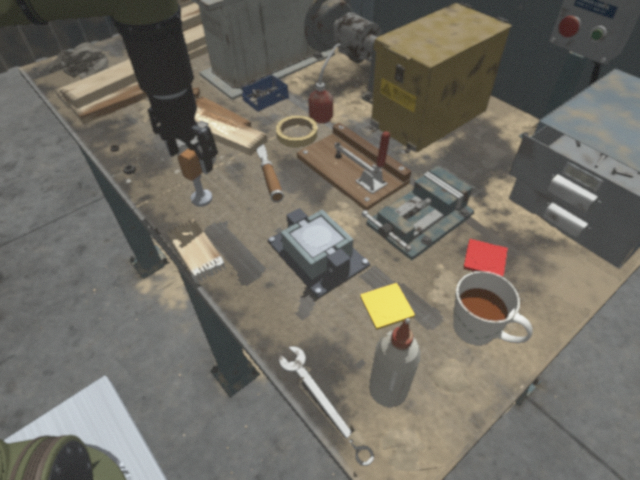

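In the wrist view the handle (282–360, 265–430) sits midway between the pads at about 205 and 432, and the scene view shows the gripper over the tamper. Closing.

>>> arm_command(
  motion=[
    [[0, 0, -0.3, 0], [0, 0, -0.3, 0], [0, 0, -0.3, 0], [0, 0, -0.3, 0], [0, 0, -0.3, 0], [0, 0, -0.3, 0], [0, 0, -0.3, 0], [0, 0, -0.3, 0]],
  ],
  gripper=255,
)

```text
clock: 2.25
tool_pos: [0.4619, 0.3968, 0.1017]
ee_rot: [0.089, -0.701, 0.701, -0.089]
wrist_force: [-0.1, -2.0, 2.5]
grip_width: 0.0253
```

>>> arm_command(
  motion=[
    [[0, 0, 0, 0], [0, 0, 0, 0], [0, 0, 0, 0], [0, 0, 0, 0]],
  ],
)

```text
clock: 2.58
tool_pos: [0.4619, 0.3969, 0.1017]
ee_rot: [0.089, -0.701, 0.701, -0.09]
wrist_force: [-0.4, -1.5, 3.7]
grip_width: 0.025
```

```bash
python3 -c "
from h import *
s=r.state();print(s['clock'],s['tool_pos'],s['wrist_force'],s['torque'],s['grip_width'])"
```

```text
2.5833 [0.46194697 0.39685981 0.10165338] [-0.38104289 -1.54111607  3.72128973] [-0.6780901  -0.03290073  0.06437794] 0.02502678253689632
```

Gripped at 25 mm. Lifting 9 cm.

>>> arm_command(
  motion=[
    [[0, 0, 0.8, 0], [0, 0, 2, 0], [0, 0, 3.5, 0], [0, 0, 5, 0], [0, 0, 6.8, 0], [0, 0, 8.4, 0], [0, 0, 9, 0], [0, 0, 9, 0]],
  ],
)

```text
clock: 3.25
tool_pos: [0.4621, 0.3976, 0.1935]
ee_rot: [-0.089, 0.702, -0.701, 0.09]
wrist_force: [0.2, 0.7, -3.2]
grip_width: 0.0255
```

>>> arm_command(
  motion=[
    [[0.6, -1.8, 0, 0], [1.6, -5, 0, 0], [2.6, -8, 0, 0], [3.6, -11, 0, 0], [4.5, -14, 0, 0], [5.5, -17, 0, 0], [6.5, -20, 0, 0], [7.4, -23, 0, 0]],
  ],
)

```text
clock: 3.92
tool_pos: [0.5354, 0.1654, 0.1898]
ee_rot: [0.09, -0.701, 0.702, -0.089]
wrist_force: [0.9, -0.5, -2.3]
grip_width: 0.0255
```

>>> arm_command(
  motion=[
    [[0.6, -1.8, 0, 0], [1, -3, 0, 0], [1.4, -4, 0, 0], [1.4, -4, 0, 0], [1.4, -4, 0, 0], [1.4, -4, 0, 0]],
  ],
)

```text
clock: 4.42
tool_pos: [0.5495, 0.1277, 0.1908]
ee_rot: [-0.09, 0.701, -0.701, 0.089]
wrist_force: [-0.5, 0.4, -3.1]
grip_width: 0.0255
```

```bash
python3 -c "
from h import *
s=r.state();print(s['clock'],s['tool_pos'],s['wrist_force'],s['torque'],s['grip_width'])
cap('wrist','w2');cap('scene','s2');cap('top','t2')
a=cv2.imread('pics/s2.png')[100:320,180:440];b=cv2.imread('pics/t2.png')[170:300,230:400]
cv2.imwrite('pics/c2.png',np.hstack([cv2.resize(a,(400,340)),cv2.resize(b,(400,340))]))"
```

```text
4.4167 [0.54952269 0.12767611 0.19082372] [-0.50183086  0.44125208 -3.05506029] [ 0.00145254 -0.01620255 -0.05424033] 0.025536343896440113
```

View pics/w2.png

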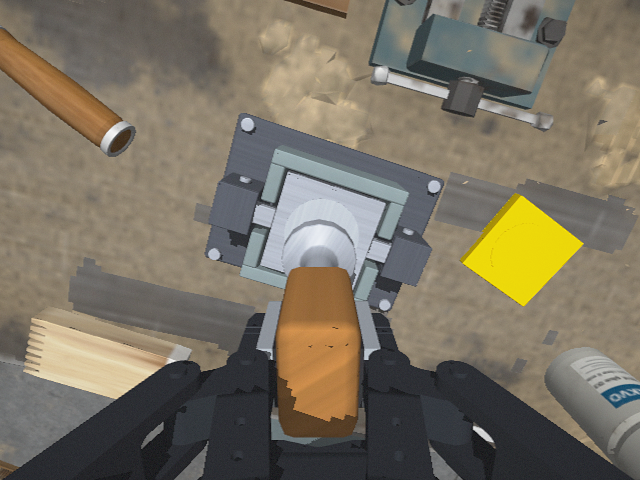

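View pics/c2.png

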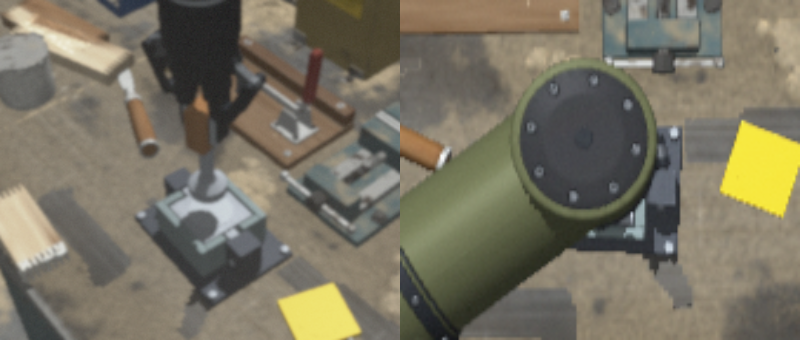

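The tamper hangs plumb over the plate. I check the centring in the wrist view using the four jig screws at (247,124), (434,186), (384,305) and (213,254), and the foot circle.

```bash
python3 -c "
from h import *
c=load('w2');P=pts(c)
S=[P[v-1:v+2,u-1:u+2].reshape(-1,3).mean(0) for u,v in((247,124),(434,186),(384,305),(213,254))]
print(np.round(S,4),np.mean(S,0))
print('side',[np.linalg.norm(S[i]-S[i-1]).round(4) for i in range(4)])
m=(abs(P[...,0]-.55)<.05)&(abs(P[...,1]-.127)<.05)&(P[...,2]>.075)&(P[...,2]<.11);m[:190]=0;m[300:]=0
q=P[m];print(len(q),q.min(0),q.max(0))
# foot contour: top rim points
top=q[(q[:,2]>.098)];print(cv2.minEnclosingCircle((top[:,:2]*1000).astype(np.float32)),np.median(top[:,2]))
print('side pts z',np.percentile(q[:,2],[1,10,50,90]))
cv=np.where(m)
# handle top
h=(P[...,2]>.208)&(P[...,2]<.225)&(abs(P[...,0]-.55)<.04)&(abs(P[...,1]-.127)<.03)
q=P[h];print('handle',len(q),q.mean(0),cv2.minAreaRect((q[:,:2]*1000).astype(np.float32)))
"
```

```text
[[0.6089 0.1964 0.0159]
 [0.6002 0.0486 0.015 ]
 [0.4942 0.0554 0.0153]
 [0.5031 0.2034 0.0153]] [0.55162022 0.1259444  0.01535585]
side [np.float64(0.1061), np.float64(0.1481), np.float64(0.1062), np.float64(0.1482)]
2565 [0.53526606 0.10579365 0.08867361] [0.57177167 0.14904946 0.10999259]
((550.0465698242188, 127.58726501464844), 21.898473739624023) 0.10337295691515387
side pts z [0.09089014 0.09915835 0.10305431 0.10671679]
handle 13999 [0.55501259 0.1276889  0.21492862] ((550.6158447265625, 127.09415435791016), (59.75748825073242, 44.01765441894531), 89.14830780029297)
```

The jig centre is at (0.5516, 0.1259), screw spacing 148 x 106 mm. The foot centre is at (0.5500, 0.1276), radius 21.9 mm. I correct by (+0.15, −0.15) cm and go down to about 4 mm above the plate.

>>> arm_command(
  motion=[
    [[0.1, -0.1, -0.3, 0], [0.15, -0.15, -0.9, 0], [0.15, -0.15, -1.6, 0], [0.15, -0.15, -2.3, 0], [0.15, -0.15, -2.8, 0], [0.15, -0.15, -3, 0], [0.15, -0.15, -3, 0], [0.15, -0.15, -3, 0]],
  ],
)

```text
clock: 5.23
tool_pos: [0.5513, 0.1254, 0.1613]
ee_rot: [0.089, -0.701, 0.702, -0.089]
wrist_force: [0.0, 0.1, -3.0]
grip_width: 0.0252
```

>>> arm_command(
  motion=[
    [[0, 0, -0.1, 0], [0, 0, -0.2, 0], [0, 0, -0.3, 0], [0, 0, -0.4, 0], [0, 0, -0.5, 0], [0, 0, -0.6, 0], [0, 0, -0.6, 0]],
  ],
)

```text
clock: 5.82
tool_pos: [0.5513, 0.1254, 0.1556]
ee_rot: [0.089, -0.701, 0.701, -0.089]
wrist_force: [-0.4, -1.2, -1.2]
grip_width: 0.0256
```

>>> arm_command(
  motion=[
    [[0, 0, -0.1, 0], [0, 0, -0.2, 0], [0, 0, -0.3, 0], [0, 0, -0.4, 0], [0, 0, -0.4, 0]],
  ],
)

```text
clock: 6.23
tool_pos: [0.5514, 0.1254, 0.1515]
ee_rot: [0.089, -0.701, 0.701, -0.09]
wrist_force: [-1.8, -0.1, 3.2]
grip_width: 0.0254
```

>>> arm_command(
  motion=[
    [[0, 0, -0.1, 0], [0, 0, -0.2, 0], [0, 0, -0.2, 0], [0, 0, -0.2, 0]],
  ],
)

```text
clock: 6.57
tool_pos: [0.5514, 0.1254, 0.1493]
ee_rot: [0.089, -0.701, 0.701, -0.089]
wrist_force: [-1.3, 0.4, 3.3]
grip_width: 0.0254
```

Pushing about 6 N (baseline −3 N), 6 mm down. I continue in small steps.

>>> arm_command(
  motion=[
    [[0, 0, -0.05, 0], [0, 0, -0.1, 0], [0, 0, -0.15, 0], [0, 0, -0.15, 0]],
  ],
)

```text
clock: 6.9
tool_pos: [0.5514, 0.1254, 0.1478]
ee_rot: [0.089, -0.701, 0.701, -0.089]
wrist_force: [-1.5, -0.3, 4.8]
grip_width: 0.0254
```

>>> arm_command(
  motion=[
    [[0, 0, -0.05, 0], [0, 0, -0.1, 0], [0, 0, -0.1, 0]],
  ],
)

```text
clock: 7.15
tool_pos: [0.5513, 0.1254, 0.1468]
ee_rot: [0.089, -0.701, 0.701, -0.089]
wrist_force: [-0.9, 0.9, 5.0]
grip_width: 0.0253
```

>>> arm_command(
  motion=[
    [[0, 0, -0.05, 0], [0, 0, -0.1, 0], [0, 0, -0.1, 0]],
  ],
)

```text
clock: 7.4
tool_pos: [0.5513, 0.1254, 0.1458]
ee_rot: [0.089, -0.701, 0.701, -0.089]
wrist_force: [0.2, -0.8, 4.6]
grip_width: 0.0251
```

>>> arm_command(
  motion=[
    [[0, 0, -0.05, 0], [0, 0, -0.1, 0], [0, 0, -0.1, 0]],
  ],
)

```text
clock: 7.65
tool_pos: [0.5513, 0.1254, 0.1448]
ee_rot: [0.089, -0.701, 0.701, -0.089]
wrist_force: [-1.3, -0.2, 4.5]
grip_width: 0.0255
```

```bash
python3 -c "
from h import *
s=r.state();print(s['clock'],s['tool_pos'],s['wrist_force'],s['torque'],s['grip_width'])
cap('wrist','w3')"
```

```text
7.65 [0.55132412 0.12541173 0.14481809] [-1.28462998 -0.18988823  4.45446422] [ 0.14357024  0.29473851 -0.06107858] 0.025541415873820267
```

View pics/w3.png

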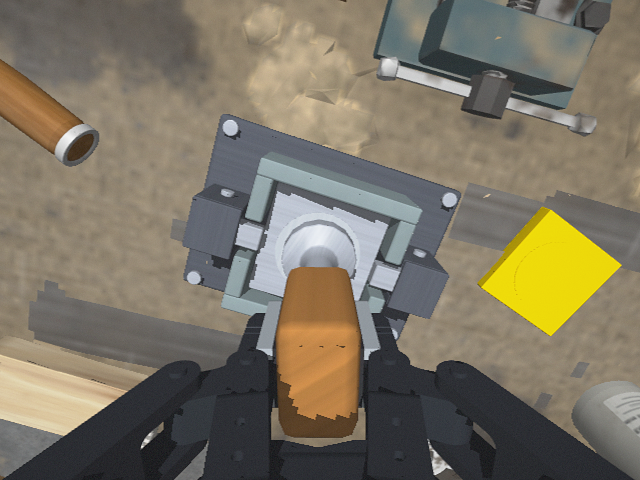

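The wrist view shows the foot centred on the plate, with the catch noses (250,236) and (383,274) not yet over it. Continuing.

>>> arm_command(
  motion=[
    [[0, 0, -0.05, 0], [0, 0, -0.1, 0], [0, 0, -0.1, 0]],
  ],
)

```text
clock: 7.95
tool_pos: [0.5513, 0.1254, 0.1439]
ee_rot: [0.089, -0.701, 0.701, -0.089]
wrist_force: [0.0, 0.2, 4.5]
grip_width: 0.0254
```

>>> arm_command(
  motion=[
    [[0, 0, -0.05, 0], [0, 0, -0.1, 0], [0, 0, -0.1, 0]],
  ],
)

```text
clock: 8.2
tool_pos: [0.5513, 0.1254, 0.1429]
ee_rot: [0.089, -0.701, 0.701, -0.089]
wrist_force: [-0.4, 0.0, 5.5]
grip_width: 0.0254
```

>>> arm_command(
  motion=[
    [[0, 0, -0.05, 0], [0, 0, -0.1, 0], [0, 0, -0.1, 0]],
  ],
)

```text
clock: 8.45
tool_pos: [0.5513, 0.1254, 0.1415]
ee_rot: [0.089, -0.701, 0.701, -0.089]
wrist_force: [0.1, 0.0, 4.0]
grip_width: 0.0261
```

>>> arm_command(
  motion=[
    [[0, 0, -0.05, 0], [0, 0, -0.1, 0], [0, 0, -0.1, 0]],
  ],
)

```text
clock: 8.7
tool_pos: [0.5513, 0.1254, 0.1406]
ee_rot: [0.089, -0.701, 0.701, -0.089]
wrist_force: [0.5, 0.9, 4.6]
grip_width: 0.0255
```

The force dropped near z = 0.1415, which may be the catches snapping. Half-millimetre steps from here.

>>> arm_command(
  motion=[
    [[0, 0, -0.05, 0], [0, 0, -0.05, 0]],
  ],
)

```text
clock: 8.87
tool_pos: [0.5513, 0.1254, 0.1402]
ee_rot: [0.089, -0.701, 0.701, -0.089]
wrist_force: [-0.2, 0.4, 3.4]
grip_width: 0.0254
```

>>> arm_command(
  motion=[
    [[0, 0, -0.05, 0], [0, 0, -0.05, 0]],
  ],
)

```text
clock: 9.03
tool_pos: [0.5513, 0.1254, 0.1399]
ee_rot: [0.089, -0.701, 0.701, -0.089]
wrist_force: [-0.2, 0.8, 5.6]
grip_width: 0.0256
```

>>> arm_command(
  motion=[
    [[0, 0, -0.05, 0], [0, 0, -0.05, 0]],
  ],
)

```text
clock: 9.2
tool_pos: [0.5513, 0.1254, 0.1397]
ee_rot: [0.089, -0.701, 0.701, -0.089]
wrist_force: [-0.2, -0.0, 5.2]
grip_width: 0.0254
```

>>> arm_command(
  motion=[
    [[0, 0, -0.03, 0], [0, 0, -0.03, 0], [0, 0, -0.03, 0]],
  ],
)

```text
clock: 9.45
tool_pos: [0.5513, 0.1254, 0.1397]
ee_rot: [0.089, -0.701, 0.701, -0.09]
wrist_force: [-1.4, 0.6, 6.6]
grip_width: 0.0254
```

>>> arm_command(
  motion=[
    [[0, 0, -0.03, 0], [0, 0, -0.03, 0]],
  ],
)

```text
clock: 9.62
tool_pos: [0.5514, 0.1254, 0.1396]
ee_rot: [0.089, -0.701, 0.701, -0.09]
wrist_force: [-1.6, -0.1, 8.3]
grip_width: 0.0254
```

>>> arm_command(
  motion=[
    [[0, 0, -0.03, 0], [0, 0, -0.03, 0]],
  ],
)

```text
clock: 9.78
tool_pos: [0.5514, 0.1254, 0.1396]
ee_rot: [0.089, -0.701, 0.701, -0.09]
wrist_force: [-2.0, 0.1, 8.8]
grip_width: 0.0252
```

>>> arm_command(
  motion=[
    [[0, 0, -0.05, 0], [0, 0, -0.05, 0], [0, 0, -0.05, 0]],
  ],
)

```text
clock: 10.03
tool_pos: [0.5514, 0.1254, 0.1395]
ee_rot: [0.089, -0.701, 0.701, -0.09]
wrist_force: [-2.9, 0.7, 10.5]
grip_width: 0.0253
```

```bash
python3 -c "
from h import *
s=r.state();print(s['clock'],s['tool_pos'],s['wrist_force'],s['torque'],s['grip_width'])
cap('wrist','w4')
i=cv2.imread('pics/w4.png')[170:340,150:470];cv2.imwrite('pics/c4.png',cv2.resize(i,(800,425),interpolation=cv2.INTER_CUBIC))"
```

```text
10.0333 [0.55144751 0.12536929 0.13949231] [-2.89228308  0.68041956 10.52693246] [0.06166912 1.3372306  0.02647973] 0.025330032277337763
```

View pics/c4.png

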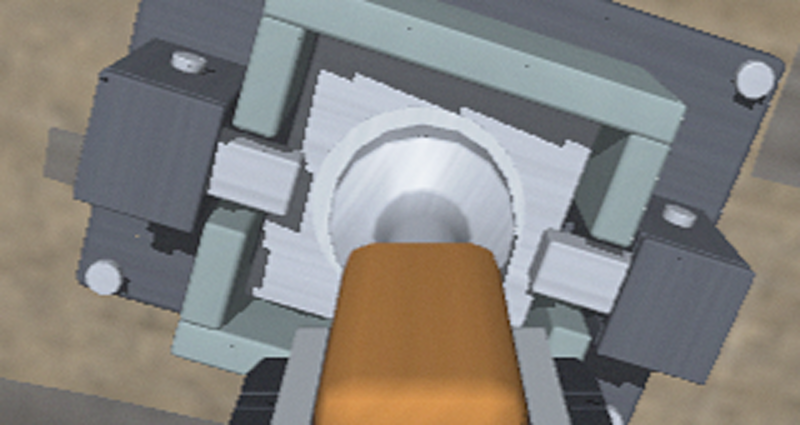

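Both noses now overlap the plate edges (about (258,178) and (580,270) in the crop). I push on to 15–22 N.

>>> arm_command(
  motion=[
    [[0, 0, -0.04, 0], [0, 0, -0.08, 0], [0, 0, -0.08, 0]],
  ],
)

```text
clock: 10.33
tool_pos: [0.5515, 0.1254, 0.1394]
ee_rot: [0.089, -0.701, 0.701, -0.09]
wrist_force: [-3.7, -0.1, 12.6]
grip_width: 0.0253
```

>>> arm_command(
  motion=[
    [[0, 0, -0.04, 0], [0, 0, -0.04, 0]],
  ],
)

```text
clock: 10.5
tool_pos: [0.5516, 0.1254, 0.1394]
ee_rot: [0.089, -0.701, 0.701, -0.09]
wrist_force: [-3.9, 0.2, 14.7]
grip_width: 0.0254
```

>>> arm_command(
  motion=[
    [[0, 0, -0.03, 0], [0, 0, -0.03, 0], [0, 0, -0.03, 0], [0, 0, -0.03, 0]],
  ],
)

```text
clock: 10.83
tool_pos: [0.5516, 0.1254, 0.1393]
ee_rot: [0.089, -0.701, 0.701, -0.09]
wrist_force: [-5.2, -0.0, 16.6]
grip_width: 0.0255
```

```bash
python3 -c "
from h import *
s=r.state();print(s['clock'],s['tool_pos'],s['wrist_force'],s['torque'])
cap('wrist','w5');c=load('w5');P=pts(c)
m=(P[...,2]>.025)&(P[...,2]<.046)&(abs(P[...,0]-.5516)<.033)&(abs(P[...,1]-.1259)<.033)&(np.hypot(P[...,0]-.5516,P[...,1]-.1259)>.027)
im=c['im'];m&=(im.min(-1)>120);q=P[m];A=np.c_[q[:,:2]-[.5516,.1259],np.ones(len(q))]
k=np.ones(len(q),bool)
for _ in range(6):
  x=np.linalg.lstsq(A[k],q[k,2],rcond=None)[0];e=q[:,2]-A@x;k=abs(e)<.002
print(len(q),k.sum(),x,np.degrees(x[:2]),e[k].std())
"
```

```text
10.8333 [0.55158835 0.12537184 0.13929405] [-5.15723038e+00 -9.31373012e-03  1.65544627e+01] [ 0.21516052  2.29722082 -0.0292945 ]
2563 2519 [ 0.0001461  -0.00085639  0.03725426] [ 0.00837101 -0.04906745] 0.0006144308297782144
```

The plate is level (under 0.05°), with its top at 37 mm and about 19.6 N on it. Holding.

>>> arm_command(
  motion=[
    [[0, 0, 0, 0], [0, 0, 0, 0], [0, 0, 0, 0], [0, 0, 0, 0], [0, 0, 0, 0], [0, 0, 0, 0], [0, 0, 0, 0], [0, 0, 0, 0]],
  ],
)

```text
clock: 11.55
tool_pos: [0.5516, 0.1254, 0.1393]
ee_rot: [0.089, -0.701, 0.701, -0.09]
wrist_force: [-6.4, -0.3, 15.6]
grip_width: 0.0252
```

>>> arm_command(
  motion=[
    [[0, 0, 0, 0], [0, 0, 0, 0], [0, 0, 0, 0], [0, 0, 0, 0], [0, 0, 0, 0], [0, 0, 0, 0]],
  ],
)

```text
clock: 12.05
tool_pos: [0.5516, 0.1254, 0.1393]
ee_rot: [0.089, -0.701, 0.701, -0.09]
wrist_force: [-5.6, 0.5, 15.1]
grip_width: 0.0256
```

>>> arm_command(
  motion=[
    [[0, 0, 0.1, 0], [0, 0, 0.2, 0], [0, 0, 0.3, 0], [0, 0, 0.4, 0], [0, 0, 0.5, 0], [0, 0, 0.6, 0], [0, 0, 0.8, 0], [0, 0, 1, 0]],
  ],
)

```text
clock: 12.72
tool_pos: [0.5503, 0.1253, 0.1446]
ee_rot: [0.09, -0.701, 0.702, -0.088]
wrist_force: [-0.4, -0.2, -3.4]
grip_width: 0.0253
```

>>> arm_command(
  motion=[
    [[0, 0, 0.5, 0], [0, 0, 1.2, 0], [0, 0, 2, 0], [0, 0, 3, 0], [0, 0, 4, 0], [0, 0, 5, 0], [0, 0, 5.4, 0], [0, 0, 5.4, 0]],
  ],
)

```text
clock: 13.38
tool_pos: [0.5518, 0.1256, 0.2023]
ee_rot: [-0.088, 0.702, -0.701, 0.09]
wrist_force: [0.8, -0.4, -2.3]
grip_width: 0.0257
```

```bash
python3 -c "
from h import *
s=r.state();print(s['clock'],s['tool_pos'],s['wrist_force'],s['torque'])
cap('wrist','w6')
i=cv2.imread('pics/w6.png');cv2.imwrite('pics/c6.png',i)"
```

```text
13.3833 [0.55183056 0.12560977 0.20233167] [ 0.78192156 -0.38839597 -2.27362059] [-0.04935588 -0.00343249 -0.0055734 ]
```

View pics/c6.png

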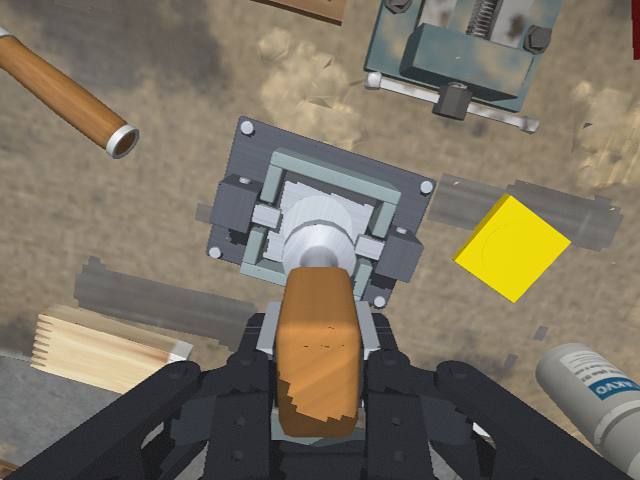

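The plate stayed down with both noses over it, and the tamper is clear. I take it back to its old place.

>>> arm_command(
  motion=[
    [[-0.6, 1.8, 0, 0], [-1.6, 5, 0, 0], [-2.6, 8, 0, 0], [-3.6, 11, 0, 0], [-4.5, 14, 0, 0], [-5.5, 17, 0, 0], [-6.5, 20, 0, 0], [-7.4, 22.5, 0, 0]],
  ],
)

```text
clock: 14.1
tool_pos: [0.4761, 0.3521, 0.1993]
ee_rot: [0.09, -0.701, 0.702, -0.089]
wrist_force: [0.5, 0.2, -2.1]
grip_width: 0.0258
```

>>> arm_command(
  motion=[
    [[-0.6, 1.8, -0.5, 0], [-1.2, 3.6, -1.5, 0], [-1.6, 4.6, -3, 0], [-1.6, 4.6, -5, 0], [-1.6, 4.6, -7, 0], [-1.6, 4.6, -8.2, 0], [-1.6, 4.6, -8.6, 0], [-1.6, 4.6, -8.6, 0]],
  ],
)

```text
clock: 14.77
tool_pos: [0.4609, 0.3957, 0.1129]
ee_rot: [0.09, -0.701, 0.702, -0.089]
wrist_force: [0.1, 0.4, -2.2]
grip_width: 0.0253
```

```bash
python3 -c "
from h import *
s=r.state();print(s['clock'],s['tool_pos'],s['wrist_force'],s['torque'])
cap('scene','s7')
i=cv2.imread('pics/s7.png')[120:320,130:400];cv2.imwrite('pics/c7.png',cv2.resize(i,(800,592),interpolation=cv2.INTER_CUBIC))"
```

```text
14.7667 [0.46091997 0.39570235 0.11293757] [ 0.09439228  0.37528522 -2.24652742] [-0.06587289  0.01328568  0.01881654]
```

View pics/c7.png

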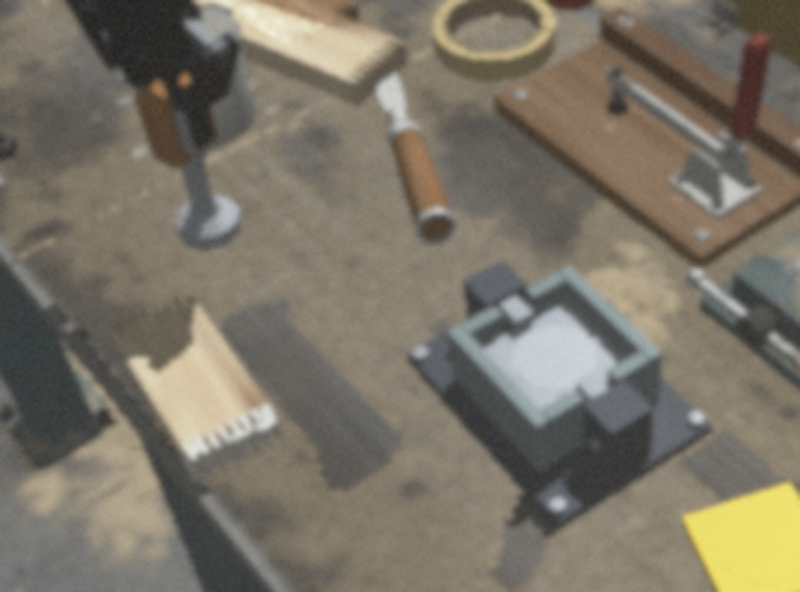

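The plate is latched down in the jig, at (555,355) in the crop. The tamper is just above its old spot, so I lower it gently.

>>> arm_command(
  motion=[
    [[0, 0, -0.2, 0], [0, 0, -0.4, 0], [0, 0, -0.6, 0], [0, 0, -0.8, 0], [0, 0, -0.9, 0], [0, 0, -1, 0], [0, 0, -1, 0]],
  ],
)

```text
clock: 15.4
tool_pos: [0.4612, 0.3963, 0.1041]
ee_rot: [0.089, -0.701, 0.702, -0.089]
wrist_force: [-0.3, -0.3, -3.1]
grip_width: 0.0252
```

>>> arm_command(
  motion=[
    [[0, 0, -0.05, 0], [0, 0, -0.1, 0], [0, 0, -0.1, 0], [0, 0, -0.1, 0]],
  ],
)

```text
clock: 15.73
tool_pos: [0.4612, 0.3964, 0.1034]
ee_rot: [0.089, -0.701, 0.701, -0.089]
wrist_force: [0.3, 0.1, -2.2]
grip_width: 0.0251
```

>>> arm_command(
  motion=[
    [[0, 0, -0.06, 0], [0, 0, -0.12, 0], [0, 0, -0.12, 0], [0, 0, -0.12, 0]],
  ],
)

```text
clock: 16.07
tool_pos: [0.4612, 0.3964, 0.1021]
ee_rot: [0.089, -0.701, 0.702, -0.089]
wrist_force: [0.4, -0.9, -2.7]
grip_width: 0.0253
```

>>> arm_command(
  motion=[
    [[0, 0, -0.05, 0], [0, 0, -0.05, 0], [0, 0, -0.05, 0]],
  ],
)

```text
clock: 16.32
tool_pos: [0.4613, 0.3964, 0.1017]
ee_rot: [0.089, -0.701, 0.701, -0.089]
wrist_force: [-0.2, -0.4, -1.9]
grip_width: 0.0252
```

>>> arm_command(
  motion=[
    [[0, 0, -0.05, 0], [0, 0, -0.05, 0], [0, 0, -0.05, 0]],
  ],
)

```text
clock: 16.57
tool_pos: [0.4614, 0.3964, 0.1017]
ee_rot: [-0.089, 0.701, -0.701, 0.089]
wrist_force: [-1.6, 0.1, 0.7]
grip_width: 0.0255
```

>>> arm_command(
  motion=[
    [[0, 0, -0.03, 0], [0, 0, -0.03, 0], [0, 0, -0.03, 0]],
  ],
)

```text
clock: 16.82
tool_pos: [0.4614, 0.3965, 0.1017]
ee_rot: [-0.089, 0.702, -0.701, 0.09]
wrist_force: [-2.0, -1.4, 4.5]
grip_width: 0.0252
```

It is standing on the bench (TCP z 0.1017, the same as at the grasp). Releasing.

>>> arm_command(
  motion=[
    [[0, 0, 0.05, 0], [0, 0, 0.05, 0], [0, 0, 0.05, 0], [0, 0, 0.05, 0], [0, 0, 0.05, 0], [0, 0, 0.05, 0], [0, 0, 0.05, 0], [0, 0, 0.05, 0]],
  ],
  gripper=0,
)

```text
clock: 17.48
tool_pos: [0.4613, 0.3964, 0.1013]
ee_rot: [0.089, -0.701, 0.701, -0.089]
wrist_force: [0.5, 0.0, 0.4]
grip_width: 0.0852
```

>>> arm_command(
  motion=[
    [[0, 0, 0.5, 0], [0, 0, 1.5, 0], [0, 0, 3, 0], [0, 0, 5, 0], [0, 0, 7.5, 0], [0, 0, 10, 0], [0, 0, 12, 0], [0, 0, 13, 0]],
  ],
)

```text
clock: 18.15
tool_pos: [0.462, 0.3968, 0.2362]
ee_rot: [-0.088, 0.703, -0.7, 0.091]
wrist_force: [0.3, -0.6, 0.5]
grip_width: 0.0853
```

>>> arm_command(
  motion=[
    [[-1, 1, 0, 0], [-3, 3, 0, 0], [-6, 5, 0, 0], [-9, 7, 0, 0], [-12, 9, 0, 0], [-14, 10.5, 0, 0], [-15, 11, 0, 0], [-15, 11, 0, 0]],
  ],
)

```text
clock: 18.82
tool_pos: [0.3086, 0.5075, 0.2302]
ee_rot: [0.091, -0.701, 0.702, -0.09]
wrist_force: [1.2, -0.9, -0.3]
grip_width: 0.0851
```

```bash
python3 -c "
from h import *
print(r.state()['clock'],r.state()['tool_pos'],r.state()['grip_width'])
cap('scene','s9');cap('top','t9')
a=cv2.imread('pics/s9.png')[120:430,130:540];b=cv2.imread('pics/t9.png')[160:340,170:480]
cv2.imwrite('pics/c9.png',np.hstack([cv2.resize(a,(400,302)),cv2.resize(b,(400,302))]))
c=load('t9');P=pts(c);Q=P.reshape(-1,3)
q=Q[(Q[:,2]>.118)&(Q[:,2]<.135)&(abs(Q[:,0]-.46)<.05)&(abs(Q[:,1]-.396)<.05)];print(q.mean(0),cv2.minAreaRect((q[:,:2]*1000).astype(np.float32)))
for n in('t9','s9'):
  P=pts(load(n));q=P[(abs(P[...,0]-.5516)<.02)&(abs(P[...,1]-.126)<.02)];print(n,'plate z',np.median(q[:,2]),len(q))
"
```

```text
18.8167 [0.30860782 0.50753905 0.23020141] 0.08512934345607696
[0.45922818 0.39535091 0.12500219] ((459.5662536621094, 395.99676513671875), (41.91557312011719, 27.321762084960938), 14.828429222106934)
t9 plate z 0.04036372510956882 287
s9 plate z 0.04156368416938711 368
```

View pics/c9.png

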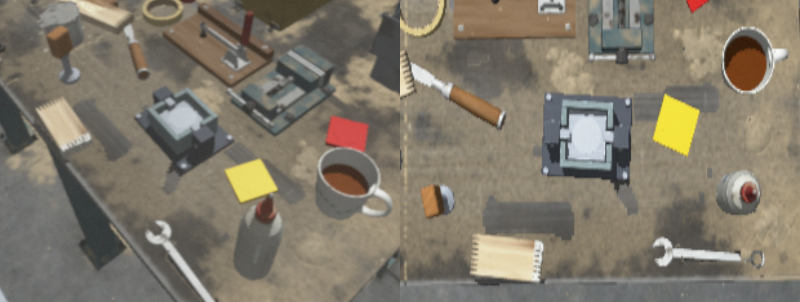

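The tamper is upright at its old place, in the left of both views. The plate sits at about 40 mm, which is the bottom plus 2.5 mm of rise, with both noses over it. The bottle, mug and block are unmoved. Handing in.

```bash
python3 -c "
from station import r
print(r.close_job(), r.state()['clock'])"
```

```text
the job is handed in; nothing more can be done
the job is handed in; nothing more can be done
```

The plate is pressed down and latched under both catches, and the tamper is standing upright again at its original spot. I handed the job in at about 19 s of the 64 s allowed.

- **Press:** I gripped the tamper by its handle and centred the foot to within about 1 mm of the jig's centre. I then felt down in small steps to the stops, 17 mm below the raised height. I held about 18–20 N (corrected for the tamper's weight) for a little over a second. The plate was level to within 0.05°.
- **After release:** In the last pictures both catch noses lie over the plate. Its top reads 40 mm in the top view and 41.6 mm in the scene view. The expected height is 39.8 mm, so the readings agree within the cameras' error.
- **Tamper and bystanders:** The tamper's handle top is at 125 mm, in its original position and turn. By eye, the glue bottle, mug and wood block have not moved.
- **One thing off:** A sideways force of about 5–6 N built up while pressing. The foot stayed in place and the plate stayed level.

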